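Open the nut pot

TASK

Open the grey parts pot whose lid has the red knob: lift that lid off by its knob, keeping it level, and set it down gently, knob up, lying wholly on the round black rubber mat. Leave the pot standing where it is, and leave the pot with the black knob closed and in its place.

Things in the scene. Friction and masses are not known exactly. Their poses are not given: they have to be found in the camera images.
- red_knob (a point): Centre of the red knob (upright cylinder, 28 mm across, 28 mm tall) on the loose 0.2 kg aluminium lid to be lifted. The lid disc, 120 mm across and 4 mm thick, has its top face 28 mm below this point; under it a locating boss, 92 mm across and 8 mm deep, hangs loosely in the pot mouth, so the lid's lowest face is 40 mm below this point. Nothing holds the lid down. z up out of the knob.
- red_pot_rim (a point): Centre of the mouth of the grey round pot that the red-knobbed lid covers, at the height of its rim. The pot is loose, 116 mm across and 80 mm tall, heavy (about 0.9 kg), open at the top (about 108 mm inside the rim), and holds two nuts. z points up.
- mat: Round flat black rubber mat, 200 mm across and 5 mm thick, fixed to the trolley top; origin at the centre of its underside, at the trolley top, z up.
- black_knob (a point): Centre of the black knob on the lid of the other, otherwise identical pot and lid, which stays closed. Same sizes as the red-knobbed one.
Not all that is in view belongs to the job. What is shaped like the part that bears red_knob but orange is not meant.

How it is judged:
By the outcome, as a careful person would: the job done as asked, in the order asked, and still so for the second after the job is handed in, with the robot touching nothing.
It also fails if it takes over 45 s, if anything falls off the work surface, if the arm or the gripper's body presses on something with over 40 N, if the wrist force passes 120 N, or if a joint passes its speed limit or range.

ROBOT

A 6-joint arm with a two-finger parallel gripper is mounted at the origin on a cart in front of the work surface, level with it; the furniture and walls round the work are solid. World frame = base frame: x ahead of the robot, y to its left, z up, the work surface at z = 0. Lengths are in m, angles in rad, forces in N, time in s.
With the tool pointing down it reaches from about 0.25 to 0.775 m from the base axis. Payload 8.9 kg.
Tool frame: the origin (TCP) lies where the fingers leave the gripper's body, on its centre line; the fingertips stand 73 mm ahead of it and the grasp point (between the pads) lies 54 mm ahead of it; z points along the fingers, y is the line along which they close (so a half turn about z gives the same grasp; the last joint's range is limited). The gripper opens to 85 mm and grips with 20 to 120 N. Pads are 22 mm wide; open, the fingers measure 114 mm over their backs; the gripper's body (76 mm by 85 mm) begins 54 mm behind the grasp point. The pads swing forward as they close: fully open they stand 13 mm farther back than shut.
Start: joints at [-1.325, 0.291, -0.153, 1.127, 0, 1.431], TCP at [0.197, -0.487, 0.304] pointing down, gripper open.
Joint ranges: [-2.52, 2.52], [-0.91, 1.74], [-1.3, 1.37], [-1.96, 2.02], [-1.52, 1.47], [-3.14, 3.14]. Speed limits (rad/s): [2.22, 2.22, 2.79, 3.14, 3.14, 3.14].

INTERFACE

Orientations are given as a unit quaternion [x, y, z, w].
In Python, from station import ctrl gives the robot as it stands.
- The arm moves only by the tool step_arm, never from a script. Its argument "series" is a list of rows, each a list of 5 numbers: the closure, from 0 (fully open) to 1 (shut), then the shift along the tool's x, y, z as a fraction of full scale, then the turn about the tool's z as a fraction of full scale. In form: [[jaw, x, y, z, yaw], ...]. A call has 1 to 5 rows; each row shifts and turns the commanded pose from where the row before left it, along the tool's axes as they then stand; what a row does not reach is not made up. Full scale, the value 1, is 0.05 m for a shift and 0.15 rad for a turn. A row lasts 1/10 s, in which the tool goes at most 50 mm and 8.59 degrees, less where a joint would pass 70% of its speed; a pose out of reach is approached as far as the arm can. A call with a number of a shift or a turn outside -1 to 1 is refused whole. A call with a gripper value outside its range is refused whole. The fingers move at their own pace and stop on an object; "squeeze" is the grip in N (left out, the last holds). Time passes only in rows, so rows that do not move let the fingers close. It gives the time, the measured TCP pose, the force, the opening and the grip force at its end, in the units of the state.
- ctrl.observe(): the state, without advancing time (a new reading comes with each control period).
- ctrl.capture(name): name is "side" or "top" or "wrist"; returns a dict with "image" (384x512x3 uint8, blue, green, red), "fx", "fy", "cx", "cy" (pixels), "world_from_camera" (4x4, takes a point from camera to world coordinates). Camera axes: x right, y down, z forward; pixel columns grow to the right and rows downward; lengths in m; the calibration is good to about 2 mm. A picture is of the moment at which its call begins. There is no depth.
- ctrl.close_job(): hands the job in; it is judged then, once.
Trained networks look in the newest picture that a camera, given by its name, has taken for a name from the list of things; names that differ only in an ending like _2 or _b are one class to them, and where a whole thing is asked for, a point or a joint stands for the part that bears it (a point fixed in the world has none). Each returns a list of dicts, best first, with "confidence" (0 to 1); they miss things now and then, are a little off and sometimes report something else, mostly with a low value. They report only what shows in the picture. A call takes as long as a camera call. They do not tell look-alikes from the thing itself.
- ctrl.masks_of(name, camera): "region" (384x512 bool, what is visible of it) and "location" ([column, row] in pixels, amid what is visible of it).
The state is a dict: "clock": time; "joint_pos": joint angles; "qd": joint speeds; "joint_efforts": joint torques, N m; "eef_pos": TCP position; "tcp_rot": TCP orientation; "wrist_force": force on the tool from outside, world axes, zero at the start; "wrist_torque": the same for the moment, N m; "grip_width": opening from 0.0 (shut) to 1.0 (fully open); "grasp_force": force on a finger pad.
Only numpy, scipy, OpenCV 4.12 (cv2) and the standard library are available. Lean on these libraries where they do the work, as an engineer would, in place of code of your own. Each camera call takes 0.05 s, during which the arm holds its last target. There are 200 camera calls.

## Working session

There is one attempt and no reset: what is moved stays moved. The work goes in short steps, Python scripts to look and compute and a tool call to move; the robot and the scene stay as the last step left them, time stands still between calls to the robot, and variables do not carry over. Pictures are saved under pics/ and viewed, at most 10 in all, crops included, and the job is handed in when it is done.

Besides the shell and the picture viewer there is one more tool, called after "Call:" by a JSON object that holds its "api" and its "payload", one argument or row to a line. step_arm: Moves the arm, as the interface text tells. Shift numbers are shares of 0.05 m and turn numbers shares of 0.15 rad, none past 1 either way. Its arguments: {"type":"object","properties":{"series":{"type":"array","items":{"type":"array","items":{"type":"number","minimum":-1,"maximum":1}}},"squeeze":{"type":"number"}},"required":["series"]}

```bash
mkdir -p pics; cat > h.py <<'E'
import numpy as np, cv2
from station import ctrl
def cap(cam,fn=None):
    c=ctrl.capture(cam)
    if fn: cv2.imwrite('pics/'+fn,c['image'])
    return c
def ray(c,p):
    T=np.array(c['world_from_camera']); d=T[:3,:3]@np.array([(p[0]-c['cx'])/c['fx'],(p[1]-c['cy'])/c['fy'],1.])
    return T[:3,3],d/np.linalg.norm(d)
def atz(c,p,z):
    o,d=ray(c,p); return o+d*(z-o[2])/d[2]
def tri(rs):
    A=0;b=0
    for o,d in rs:
        P=np.eye(3)-np.outer(d,d);A=A+P;b=b+P@o
    x=np.linalg.solve(A,b); return x,[np.linalg.norm((np.eye(3)-np.outer(d,d))@(x-o)) for o,d in rs]
E
python3 - <<'E'
from h import *
s=ctrl.observe();print(s['clock'],s['eef_pos'],s['tcp_rot'])
C={}
for k in('side','top'):
    C[k]=cap(k,k+'0.png'); print(k,np.round(C[k]['world_from_camera'],3).tolist(),C[k]['fx'])
    for n in('red_knob','black_knob','mat','red_pot_rim'):
        for m in ctrl.masks_of(n,k)[:4]:
            p=m['location'];print(k,n,np.round(p),round(m['confidence'],2),m['region'].sum(),np.round(atz(C[k],p,.112 if 'knob' in n else .0),3))
a=np.hstack([cv2.resize(C[k]['image'],(400,300)) for k in C]);cv2.imwrite('pics/both0.png',a)
E
```

```text
0.0 [ 0.19699546 -0.4862914   0.30333404] [ 9.81549149e-01  1.91208941e-01 -3.19257183e-05 -6.38083903e-04]
side [[-0.998, 0.046, -0.038, 0.576], [0.053, 0.404, -0.913, 0.899], [-0.026, -0.914, -0.406, 0.512], [0.0, 0.0, 0.0, 1.0]] 445.160410236734
side red_knob [210. 186.] 0.82 679 [ 0.623 -0.018  0.112]
side red_knob [269. 156.] 0.63 606 [ 0.474 -0.193  0.112]
side black_knob [278. 192.] 0.71 1011 [0.476 0.033 0.112]
side mat [277. 278.] 0.97 4526 [0.497 0.186 0.   ]
side red_pot_rim [263. 168.] 0.76 531 [ 0.477 -0.39   0.   ]
top [[0.017, -0.988, 0.154, 0.409], [-1.0, -0.019, -0.013, -0.002], [0.016, -0.153, -0.988, 0.915], [0.0, 0.0, 0.0, 1.0]] 381.26090883184236
top red_knob [370. 218.] 0.71 2318 [ 0.469 -0.249  0.112]
top red_knob [353. 158.] 0.65 1863 [ 0.599 -0.217  0.112]
top black_knob [269. 217.] 0.62 2389 [ 0.469 -0.037  0.112]
top red_pot_rim [342. 225.] 0.56 190 [ 0.459 -0.216  0.   ]
```

View pics/side0.png

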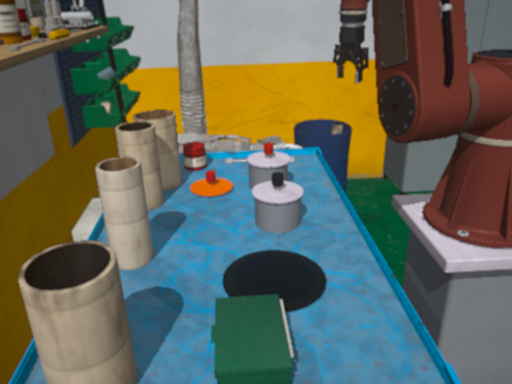

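View pics/top0.png

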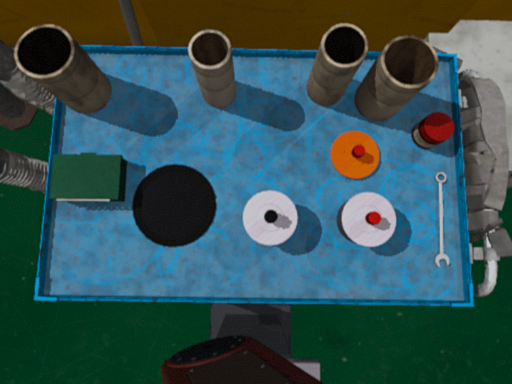

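Candidates for the red knob:
- Knob on the grey pot's lid: side (269,149), top (373,218).
- Knob on the orange lid lying on the table: side (211,176), top (358,152).
- Red can: side (194,155), top (436,127).

I choose the first by the description. The black knob is at top (271,216) and side (278,180). The mat is at top (175,205), with the green box just to its left.

```bash
cat >> h.py <<'E'
def blob(img,box,kind):
    x0,y0,x1,y1=box; r=img[y0:y1,x0:x1].astype(int); b,g,rd=r[...,0],r[...,1],r[...,2]
    m=(rd>1.8*g+20)&(rd>1.8*b+20) if kind=='red' else (r.max(2)<55)
    n,l,st,ce=cv2.connectedComponentsWithStats(m.astype(np.uint8)); i=1+np.argmax(st[1:,4])
    return ce[i]+[x0,y0],st[i]
E
python3 - <<'E'
from h import *
S=cap('side');T=cap('top')
def go(nm,bs,bt,k):
    ps,ss=blob(S['image'],bs,k);pt,st=blob(T['image'],bt,k)
    print(nm,ps.round(1),ss,pt.round(1),st,*[np.round(v,4) for v in tri([ray(S,ps),ray(T,pt)])]); return pt
go('red',(255,135,285,160),(355,200,395,235),'red')
go('orange',(203,165,220,184),(345,140,370,165),'red')
go('black',(265,168,290,190),(258,205,285,230),'dark')
pt,st=blob(T['image'],(120,150,230,260),'dark');print('mat top',pt,st,atz(T,pt,.005))
for e in((223,281),(326,281)): print('mat side edge',atz(S,e,.005))
print('box', [atz(T,e,.0) for e in((125,155),(124,201))],[atz(S,e,0.06) for e in((216,297),(279,294))])
c=T['image'][190:250,330:410];d=S['image'][130:190,240:320]
cv2.imwrite('pics/crop.png',cv2.resize(np.hstack([c,d]),None,fx=5,fy=5))
E
```

```text
red [268.1 147.7] [ 9  8  9 11 81] [373.2 217.7] [ 11  12  15  12 139] [ 0.4706 -0.2561  0.1132] [0.0005 0.0005]
orange [210.5 178.2] [  0   6  17  13 134] [356.9 152. ] [  0   0  25  25 616] [ 0.6327 -0.2466  0.0343] [0.0008 0.0008]
black [277.3 178.8] [  8   5  10  13 113] [270.5 216.1] [  7   6  12  11 110] [ 0.47   -0.0391  0.112 ] [0.0003 0.0003]
mat top [173.79285579 205.22944623] [  12   15   84   81 5291] [0.49974137 0.18757217 0.005     ]
mat side edge [0.60062465 0.19430122 0.005     ]
mat side edge [0.40634802 0.21175557 0.005     ]
box [array([0.62138832, 0.31384208, 0.        ]), array([0.50825183, 0.30829516, 0.        ])] [array([0.60933711, 0.31295216, 0.06      ]), array([0.50746634, 0.31414199, 0.06      ])]
```

View pics/crop.png

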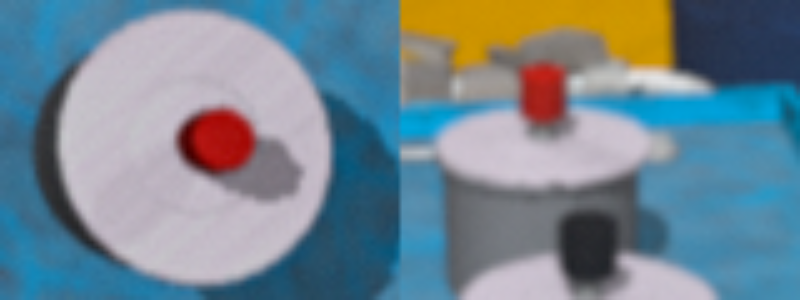

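The crop confirms the choice: a red knob on the white-grey lid of a grey pot, at (0.471,-0.256,0.113), against an expected height of 0.112. The mat centre is about (0.50,0.19). First I'll yaw the tool parallel to the world axes, then approach above the pot.

Call:
{"api": "step_arm", "payload": {
  "series": [
    [0, 0, 0, 0, 1],
    [0, 0, 0, 0, 1],
    [0, 0, 0, 0, 0.57],
    [0, 0, 0, 0, 0],
    [0, 0, 0, 0, 0]
  ],
  "squeeze": 40
}}

```text
clock: 1.1
eef_pos: [0.1971, -0.4866, 0.3039]
tcp_rot: [1.0, 0.001, 0.0, 0.0]
wrist_force: [0.8, 0.5, -0.1]
grip_width: 1.001
grasp_force: 0.0
```

Call:
{"api": "step_arm", "payload": {
  "series": [
    [0, 0.7, -0.6, 0, 0],
    [0, 0.7, -0.6, 0, 0],
    [0, 0.7, -0.6, 0, 0],
    [0, 0.7, -0.6, 0, 0],
    [0, 0.7, -0.6, 0, 0]
  ]
}}

```text
clock: 1.6
eef_pos: [0.3733, -0.3354, 0.3041]
tcp_rot: [1.0, 0.001, 0.0, 0.0]
wrist_force: [0.2, -1.0, -0.6]
grip_width: 0.999
grasp_force: 0.0
```

Call:
{"api": "step_arm", "payload": {
  "series": [
    [0, 0.7, -0.6, 0, 0],
    [0, 0.6, -0.6, 0, 0],
    [0, 0.2, -0.3, 0, 0],
    [0, 0, 0, 0, 0],
    [0, 0, 0, 0, 0]
  ]
}}

```text
clock: 2.1
eef_pos: [0.4472, -0.2618, 0.3039]
tcp_rot: [1.0, 0.001, -0.0, 0.0]
wrist_force: [-0.1, -0.1, 0.6]
grip_width: 1.003
grasp_force: 0.0
```

```bash
python3 - <<'E'
from h import *
S=cap('side');W=cap('wrist','w1.png')
print(np.round(W['world_from_camera'],3).tolist(),W['fx'])
for m in ctrl.masks_of('red_knob','wrist')[:3]: print(m['location'],m['confidence'],m['region'].sum())
im=W['image'];p,s=blob(im,(0,0,512,384),'red');print(p,s,atz(W,p,.112))
q,_=blob(S['image'],(255,135,285,160),'red');print(q,tri([ray(W,p),ray(S,q)]))
E
```

```text
[[-0.001, -0.95, -0.313, 0.526], [-1.0, 0.001, -0.001, -0.264], [0.001, 0.313, -0.95, 0.374], [0.0, 0.0, 0.0, 1.0]] 265.12829365877576
[245.2, 155.5] 0.76 9261
[245.58784893 164.18390805] [232 150  27  29 609] [ 0.46955487 -0.25764741  0.112     ]
[268.08641975 147.7654321 ] (array([ 0.47035062, -0.25767912,  0.11273213]), [np.float64(0.0006230032319869438), np.float64(0.0006230032319868741)])
```

View pics/w1.png

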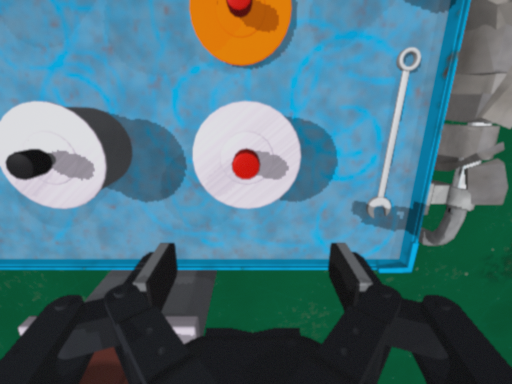

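The wrist picture shows the red knob at (246,164), between the fingers and consistent with the estimate: (0.470,-0.257). I'll centre and descend.

Call:
{"api": "step_arm", "payload": {
  "series": [
    [0, 0.46, -0.09, 0, 0],
    [0, 0, 0, 0.5, 0],
    [0, 0, 0, 0.6, 0],
    [0, 0, 0, 0.6, 0],
    [0, 0, 0, 0, 0]
  ]
}}

```text
clock: 2.75
eef_pos: [0.4679, -0.2569, 0.2157]
tcp_rot: [1.0, -0.001, -0.003, -0.002]
wrist_force: [-0.1, 1.0, -0.1]
grip_width: 0.996
grasp_force: 0.0
```

Call:
{"api": "step_arm", "payload": {
  "series": [
    [0, 0, 0, 0.4, 0],
    [0, 0, 0, 0.3, 0],
    [0, 0, 0, 0.2, 0],
    [0, 0, 0, 0.1, 0],
    [0, 0, 0, 0, 0]
  ]
}}

```text
clock: 3.25
eef_pos: [0.4702, -0.2576, 0.1692]
tcp_rot: [1.0, -0.001, -0.0, -0.0]
wrist_force: [-0.8, 0.4, -0.2]
grip_width: 1.003
grasp_force: 0.0
```

Call:
{"api": "step_arm", "payload": {
  "series": [
    [0.3, 0, 0, 0.04, 0],
    [0.5, 0, 0, 0, 0],
    [0.6, 0, 0, 0, 0],
    [0.7, 0, 0, 0, 0],
    [0.9, 0, 0, 0, 0]
  ]
}}

```text
clock: 3.75
eef_pos: [0.4704, -0.2573, 0.1674]
tcp_rot: [1.0, -0.0, 0.0, 0.0]
wrist_force: [-0.8, 1.5, 4.2]
grip_width: 0.316
grasp_force: 39.2
```

Call:
{"api": "step_arm", "payload": {
  "series": [
    [1, 0, 0, 0, 0],
    [1, 0, 0, 0, 0],
    [1, 0, 0, 0, 0],
    [1, 0, 0, 0, 0],
    [1, 0, 0, 0, 0]
  ]
}}

```text
clock: 4.25
eef_pos: [0.4704, -0.2573, 0.1674]
tcp_rot: [1.0, -0.0, 0.0, 0.0]
wrist_force: [-0.8, 1.1, 5.7]
grip_width: 0.313
grasp_force: 39.2
```

Gripped: width 0.313 of 85 mm is about 27 mm, which matches the knob. I'll lift gently.

Call:
{"api": "step_arm", "payload": {
  "series": [
    [1, 0, 0, -0.06, 0],
    [1, 0, 0, -0.1, 0],
    [1, 0, 0, -0.14, 0],
    [1, 0, 0, -0.2, 0],
    [1, 0, 0, -0.3, 0]
  ]
}}

```text
clock: 4.75
eef_pos: [0.47, -0.2571, 0.2074]
tcp_rot: [1.0, -0.0, -0.0, -0.0]
wrist_force: [0.2, 0.2, -2.6]
grip_width: 0.316
grasp_force: 39.5
```

Call:
{"api": "step_arm", "payload": {
  "series": [
    [1, 0, 0, -0.4, 0],
    [1, 0, 0, -0.4, 0],
    [1, 0, 0, -0.4, 0],
    [1, 0, 0, -0.2, 0],
    [1, 0, 0, 0, 0]
  ]
}}

```text
clock: 5.25
eef_pos: [0.4708, -0.2577, 0.2785]
tcp_rot: [1.0, -0.0, 0.001, 0.001]
wrist_force: [0.6, -0.3, -2.5]
grip_width: 0.318
grasp_force: 39.5
```

```bash
python3 - <<'E'
from h import *
print(ctrl.observe()['eef_pos'],ctrl.observe()['wrist_force'],ctrl.observe()['grasp_force'])
S=cap('side');cv2.imwrite('pics/s2.png',cv2.resize(S['image'][80:240,180:340],None,fx=3.5,fy=3.5))
E
```

```text
[ 0.47082988 -0.2577341   0.27849044] [ 0.64299991 -0.2625453  -2.48957159] 39.50467586517334
```

View pics/s2.png

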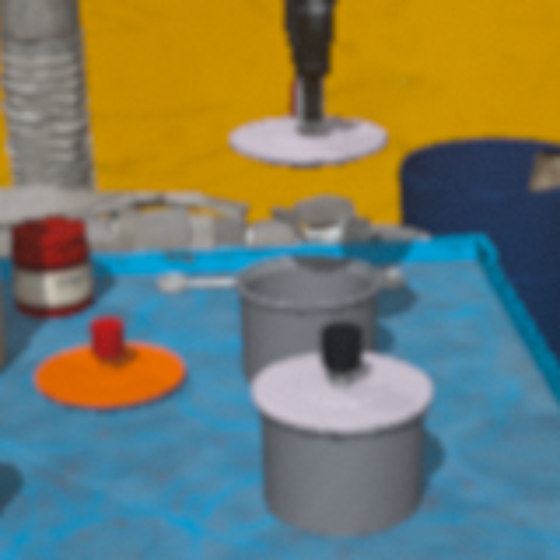

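The lid is lifted and level (crop (308,140)). The pot is left open in its place and the black-knob pot is untouched. Next I'll carry it over to the mat; the lid's underside is at about 0.18 m, well above the black knob.

Call:
{"api": "step_arm", "payload": {
  "series": [
    [1, 0, -0.15, 0, 0],
    [1, 0, -0.3, 0, 0],
    [1, 0.05, -0.5, 0, 0],
    [1, 0.05, -0.6, 0, 0],
    [1, 0.05, -0.6, 0, 0]
  ]
}}

```text
clock: 5.8
eef_pos: [0.4772, -0.1476, 0.2761]
tcp_rot: [1.0, -0.0, -0.001, -0.0]
wrist_force: [0.0, 0.5, -2.9]
grip_width: 0.319
grasp_force: 39.6
```

Call:
{"api": "step_arm", "payload": {
  "series": [
    [1, 0.05, -0.6, 0, 0],
    [1, 0.05, -0.6, 0, 0],
    [1, 0.05, -0.6, 0, 0],
    [1, 0.05, -0.6, 0, 0],
    [1, 0.05, -0.6, 0, 0]
  ]
}}

```text
clock: 6.3
eef_pos: [0.4894, 0.0025, 0.2763]
tcp_rot: [1.0, -0.0, -0.001, -0.0]
wrist_force: [1.2, 0.4, -2.5]
grip_width: 0.318
grasp_force: 39.6
```

Call:
{"api": "step_arm", "payload": {
  "series": [
    [1, 0.05, -0.6, 0, 0],
    [1, 0.05, -0.6, 0, 0],
    [1, 0.05, -0.6, 0, 0],
    [1, 0.05, -0.6, 0, 0],
    [1, 0, -0.5, 0, 0]
  ]
}}

```text
clock: 6.8
eef_pos: [0.5002, 0.1076, 0.2772]
tcp_rot: [1.0, 0.026, -0.001, -0.016]
wrist_force: [0.8, 0.3, -2.7]
grip_width: 0.315
grasp_force: 39.7
```

Call:
{"api": "step_arm", "payload": {
  "series": [
    [1, 0, -0.4, 0, 0],
    [1, 0, -0.3, 0, 0],
    [1, 0, -0.15, 0, 0],
    [1, 0, 0, 0, 0],
    [1, 0, 0, 0, 0]
  ]
}}

```text
clock: 7.3
eef_pos: [0.4997, 0.1258, 0.2792]
tcp_rot: [0.999, 0.041, -0.001, -0.025]
wrist_force: [-0.5, -0.3, -2.2]
grip_width: 0.316
grasp_force: 39.7
```

```bash
python3 - <<'E'
from h import *
s=ctrl.observe();print(s['joint_pos'],s['qd'],s['eef_pos'],s['tcp_rot'])
E
```

```text
[ 0.08015038  0.28482761 -0.22926336  1.05711226  0.04962921  3.1406435 ] [-8.38217670e-05  2.69123695e-04  3.46513025e-04  3.55500112e-04
 -5.73001828e-04 -8.96344784e-04] [0.49972004 0.12578536 0.27919624] [ 0.99887054  0.04052113 -0.00118555 -0.02478456]
```

Joint 6 has hit its range limit. Turning back by a negative yaw will free it.

Call:
{"api": "step_arm", "payload": {
  "series": [
    [1, 0, 0, 0, -0.4],
    [1, 0, 0, 0, -0.6],
    [1, 0, 0, 0, -0.6],
    [1, 0, 0, 0, -0.6],
    [1, 0, 0, 0, -0.6]
  ]
}}

```text
clock: 7.8
eef_pos: [0.4998, 0.1257, 0.2792]
tcp_rot: [0.968, 0.25, 0.004, -0.024]
wrist_force: [-0.1, -0.3, -1.6]
grip_width: 0.318
grasp_force: 39.7
```

Call:
{"api": "step_arm", "payload": {
  "series": [
    [1, 0, 0, 0, -0.4],
    [1, 0, 0, 0, 0],
    [1, 0, 0, 0, 0]
  ]
}}

```text
clock: 8.1
eef_pos: [0.4998, 0.1259, 0.2792]
tcp_rot: [0.961, 0.276, 0.005, -0.024]
wrist_force: [-0.4, 0.2, -2.0]
grip_width: 0.316
grasp_force: 39.7
```

```bash
python3 - <<'E'
from h import *
from scipy.spatial.transform import Rotation as R
s=ctrl.observe();print(np.round(s['joint_pos'],3),s['eef_pos'],s['tcp_rot']);M=R.from_quat(s['tcp_rot']).as_matrix();print(M.round(4))
print('shift tool',M.T@(np.array([.501,.188,s['eef_pos'][2]])-s['eef_pos'])/.05)
E
```

```text
[ 0.08   0.285 -0.229  1.057  0.05   2.662] [0.49976407 0.12586799 0.27918929] [ 0.96084952  0.2759512   0.00475962 -0.02442287]
[[ 0.8477  0.5305 -0.0043]
 [ 0.5301 -0.8465  0.0496]
 [ 0.0226 -0.0443 -0.9988]]
shift tool [ 0.67962995 -1.03879209  0.06147846]
```

The blocked joint left a tilt of 2.9° (q5 = 0.05) in the commanded pose, and the rows cannot command tilt. The same effect at the other end of joint 6's range should undo it, and there is plenty of time, so I'll turn back to near -3.1.

Call:
{"api": "step_arm", "payload": {
  "series": [
    [1, 0, 0, 0, -0.5],
    [1, 0, 0, 0, -0.9],
    [1, 0, 0, 0, -0.9],
    [1, 0, 0, 0, -0.9],
    [1, 0, 0, 0, -0.9]
  ]
}}

```text
clock: 8.6
eef_pos: [0.4997, 0.126, 0.2792]
tcp_rot: [0.831, 0.556, 0.012, -0.022]
wrist_force: [-0.2, -0.4, -2.8]
grip_width: 0.315
grasp_force: 39.7
```

Call:
{"api": "step_arm", "payload": {
  "series": [
    [1, 0, 0, 0, -0.9],
    [1, 0, 0, 0, -0.9],
    [1, 0, 0, 0, -0.9],
    [1, 0, 0, 0, -0.9],
    [1, 0, 0, 0, -0.9]
  ]
}}

```text
clock: 9.1
eef_pos: [0.4997, 0.126, 0.2792]
tcp_rot: [0.6, 0.8, 0.019, -0.017]
wrist_force: [-0.2, 0.4, -2.6]
grip_width: 0.311
grasp_force: 39.7
```

Call:
{"api": "step_arm", "payload": {
  "series": [
    [1, 0, 0, 0, -0.9],
    [1, 0, 0, 0, -0.9],
    [1, 0, 0, 0, -0.9],
    [1, 0, 0, 0, -0.9],
    [1, 0, 0, 0, -0.9]
  ]
}}

```text
clock: 9.6
eef_pos: [0.4997, 0.126, 0.2792]
tcp_rot: [0.301, 0.953, 0.023, -0.01]
wrist_force: [0.2, -0.0, -2.5]
grip_width: 0.318
grasp_force: 39.7
```

Call:
{"api": "step_arm", "payload": {
  "series": [
    [1, 0, 0, 0, -0.9],
    [1, 0, 0, 0, -0.9],
    [1, 0, 0, 0, -0.9],
    [1, 0, 0, 0, -0.9],
    [1, 0, 0, 0, -0.9]
  ]
}}

```text
clock: 10.1
eef_pos: [0.4997, 0.126, 0.2792]
tcp_rot: [-0.032, 0.999, 0.025, -0.001]
wrist_force: [0.2, 0.0, -2.8]
grip_width: 0.317
grasp_force: 39.7
```

Call:
{"api": "step_arm", "payload": {
  "series": [
    [1, 0, 0, 0, -0.9],
    [1, 0, 0, 0, -0.9],
    [1, 0, 0, 0, -0.9],
    [1, 0, 0, 0, -0.9],
    [1, 0, 0, 0, -0.9]
  ]
}}

```text
clock: 10.6
eef_pos: [0.4997, 0.126, 0.2792]
tcp_rot: [-0.361, 0.932, 0.024, 0.007]
wrist_force: [0.0, -0.2, -2.9]
grip_width: 0.316
grasp_force: 39.7
```

Call:
{"api": "step_arm", "payload": {
  "series": [
    [1, 0, 0, 0, -0.9],
    [1, 0, 0, 0, -0.9],
    [1, 0, 0, 0, -0.9],
    [1, 0, 0, 0, -0.9],
    [1, 0, 0, 0, -0.9]
  ]
}}

```text
clock: 11.1
eef_pos: [0.4997, 0.126, 0.2792]
tcp_rot: [-0.649, 0.76, 0.02, 0.014]
wrist_force: [0.7, -0.5, -2.4]
grip_width: 0.318
grasp_force: 39.7
```

Call:
{"api": "step_arm", "payload": {
  "series": [
    [1, 0, 0, 0, -0.9],
    [1, 0, 0, 0, -0.9],
    [1, 0, 0, 0, -0.9],
    [1, 0, 0, 0, -0.9],
    [1, 0, 0, 0, -0.9]
  ]
}}

```text
clock: 11.6
eef_pos: [0.4997, 0.126, 0.2792]
tcp_rot: [0.864, -0.502, -0.014, -0.02]
wrist_force: [-0.9, -0.4, -2.1]
grip_width: 0.313
grasp_force: 39.7
```

Call:
{"api": "step_arm", "payload": {
  "series": [
    [1, 0, 0, 0, -0.9],
    [1, 0, 0, 0, -0.9],
    [1, 0, 0, 0, -0.9],
    [1, 0, 0, 0, -0.9],
    [1, 0, 0, 0, 0]
  ]
}}

```text
clock: 12.1
eef_pos: [0.4997, 0.126, 0.2792]
tcp_rot: [0.967, -0.255, -0.008, -0.023]
wrist_force: [1.4, 0.6, -3.1]
grip_width: 0.318
grasp_force: 39.7
```

```bash
cat >> h.py <<'E'
from scipy.spatial.transform import Rotation as R
def st(d=None):
    s=ctrl.observe();M=R.from_quat(s['tcp_rot']).as_matrix();print(s['clock'],np.round(s['joint_pos'],3),s['eef_pos'],'tilt',M[:2,2].round(4))
    print('+x world in tool',M.T[:,0].round(3),'+y world in tool',M.T[:,1].round(3)); return s,M
E
python3 -c "
from h import *
st()"
```

```text
12.1 [ 0.081  0.285 -0.229  1.057  0.05  -2.545] [0.49974126 0.12602125 0.27919676] tilt [-0.0043  0.0496]
+x world in tool [ 0.87  -0.494 -0.004] +y world in tool [-0.493 -0.869  0.05 ]
```

Call:
{"api": "step_arm", "payload": {
  "series": [
    [1, 0, 0, 0, -0.9],
    [1, 0, 0, 0, -0.9],
    [1, 0, 0, 0, -0.9],
    [1, 0, 0, 0, -0.9],
    [1, 0, 0, 0, -0.3]
  ]
}}

```text
clock: 12.6
eef_pos: [0.4997, 0.1261, 0.2792]
tcp_rot: [0.999, 0.034, -0.001, -0.025]
wrist_force: [-0.4, -0.3, -2.9]
grip_width: 0.319
grasp_force: 39.7
```

Call:
{"api": "step_arm", "payload": {
  "series": [
    [1, 0, 0.2, 0, 0],
    [1, 0, 0.2, 0, 0],
    [1, 0, 0, 0, 0]
  ]
}}

```text
clock: 12.9
eef_pos: [0.5006, 0.113, 0.2782]
tcp_rot: [0.999, 0.027, -0.001, -0.022]
wrist_force: [0.5, -0.2, -1.4]
grip_width: 0.318
grasp_force: 39.7
```

```bash
python3 -c "
from h import *
st()"
```

```text
12.9 [ 0.058  0.283 -0.235  1.054  0.043 -3.138] [0.50062033 0.11299816 0.27815708] tilt [-0.0035  0.0431]
+x world in tool [ 0.999  0.054 -0.004] +y world in tool [ 0.054 -0.998  0.043]
```

It works: q5 went from 0.050 to 0.043. I'll continue the same way.

Call:
{"api": "step_arm", "payload": {
  "series": [
    [1, 0, 0.25, 0, 0],
    [1, 0, 0.25, 0, 0],
    [1, 0, 0.25, 0, 0],
    [1, 0, 0.25, 0, 0],
    [1, 0, 0, 0, 0]
  ]
}}

```text
clock: 13.4
eef_pos: [0.5018, 0.0897, 0.2764]
tcp_rot: [1.0, 0.011, -0.001, -0.011]
wrist_force: [-0.1, -0.2, -2.4]
grip_width: 0.317
grasp_force: 39.7
```

```bash
python3 -c "
from h import *
st()"
```

```text
13.4 [ 0.023  0.279 -0.245  1.049  0.022 -3.14 ] [0.50178656 0.08973075 0.27643178] tilt [-0.0016  0.0217]
+x world in tool [ 1.     0.021 -0.002] +y world in tool [ 0.021 -1.     0.022]
```

Call:
{"api": "step_arm", "payload": {
  "series": [
    [1, 0, 0.25, 0, 0],
    [1, 0, 0.25, 0, 0],
    [1, 0, 0.25, 0, 0],
    [1, 0, 0.2, 0, 0],
    [1, 0, 0, 0, 0]
  ]
}}

```text
clock: 13.9
eef_pos: [0.5022, 0.0677, 0.2758]
tcp_rot: [1.0, -0.006, -0.001, -0.001]
wrist_force: [0.2, 0.7, -1.4]
grip_width: 0.315
grasp_force: 39.7
```

```bash
python3 -c "
from h import *
st()"
```

```text
13.9 [-1.100e-02  2.750e-01 -2.510e-01  1.046e+00  1.000e-03 -3.141e+00] [0.50217897 0.06769943 0.27580362] tilt [-0.0011  0.0013]
+x world in tool [ 1.    -0.012 -0.001] +y world in tool [-0.012 -1.     0.001]
```

The tool is level again. Now move over the mat.

Call:
{"api": "step_arm", "payload": {
  "series": [
    [1, 0, -0.2, 0, 0.2],
    [1, 0, -0.4, 0, 0],
    [1, 0, -0.5, 0, 0],
    [1, 0, -0.5, 0, 0],
    [1, 0, -0.4, 0, 0]
  ]
}}

```text
clock: 14.4
eef_pos: [0.5059, 0.1695, 0.276]
tcp_rot: [1.0, -0.02, -0.001, -0.001]
wrist_force: [0.3, -0.5, -2.8]
grip_width: 0.316
grasp_force: 39.8
```

Call:
{"api": "step_arm", "payload": {
  "series": [
    [1, 0, -0.3, 0, 0],
    [1, 0, -0.1, 0, 0],
    [1, 0, 0, 0.3, 0],
    [1, 0, 0, 0.4, 0],
    [1, 0, 0, 0, 0]
  ]
}}

```text
clock: 14.9
eef_pos: [0.5054, 0.1874, 0.2389]
tcp_rot: [1.0, -0.021, -0.003, -0.0]
wrist_force: [-1.4, -0.7, -2.3]
grip_width: 0.319
grasp_force: 39.8
```

```bash
python3 - <<'E'
from h import *
st()
a=cap('side');b=cap('top')
cv2.imwrite('pics/p3.png',np.hstack([cv2.resize(a['image'][110:310,200:350],(400,533)),cv2.resize(b['image'][110:260,60:230],(400,533))]))
E
```

```text
14.9 [ 2.190e-01  3.650e-01 -2.240e-01  9.870e-01  2.000e-03 -2.881e+00] [0.50543513 0.18743645 0.23891479] tilt [-0.0051  0.0004]
+x world in tool [ 0.999 -0.041 -0.005] +y world in tool [-0.041 -0.999  0.   ]
```

View pics/p3.png

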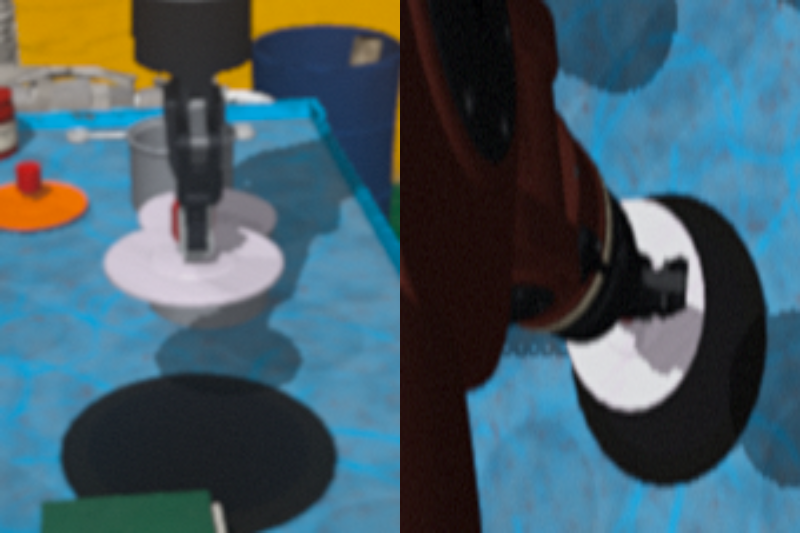

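The lid hangs level above the mat (side crop (195,265), mat (200,450)), and the TCP is within 6 mm of the mat centre. Lowering now; contact is expected at TCP z of about 0.100.

Call:
{"api": "step_arm", "payload": {
  "series": [
    [1, -0.08, 0, 0.3, 0],
    [1, 0, 0, 0.5, 0],
    [1, 0, 0, 0.5, 0],
    [1, 0, 0, 0.5, 0],
    [1, 0, 0, 0.3, 0]
  ]
}}

```text
clock: 15.5
eef_pos: [0.5028, 0.1882, 0.1355]
tcp_rot: [1.0, -0.021, -0.001, -0.001]
wrist_force: [0.2, -0.1, -2.4]
grip_width: 0.312
grasp_force: 39.8
```

Call:
{"api": "step_arm", "payload": {
  "series": [
    [1, 0, 0, 0.2, 0],
    [1, 0, 0, 0.1, 0],
    [1, 0, 0, 0.08, 0],
    [1, 0, 0, 0, 0],
    [1, 0, 0, 0, 0]
  ]
}}

```text
clock: 16.0
eef_pos: [0.503, 0.1887, 0.1176]
tcp_rot: [1.0, -0.021, -0.0, -0.001]
wrist_force: [-0.9, -0.5, -3.2]
grip_width: 0.315
grasp_force: 39.8
```

Call:
{"api": "step_arm", "payload": {
  "series": [
    [1, 0, 0, 0.1, 0],
    [1, 0, 0, 0.1, 0],
    [1, 0, 0, 0.06, 0],
    [1, 0, 0, 0.03, 0],
    [1, 0, 0, 0, 0]
  ]
}}

```text
clock: 16.5
eef_pos: [0.5024, 0.1885, 0.1022]
tcp_rot: [1.0, -0.021, -0.001, -0.001]
wrist_force: [-0.4, 0.4, -2.5]
grip_width: 0.315
grasp_force: 39.8
```

Call:
{"api": "step_arm", "payload": {
  "series": [
    [1, 0, 0, 0.02, 0],
    [1, 0, 0, 0, 0],
    [1, 0, 0, 0.02, 0],
    [1, 0, 0, 0, 0]
  ]
}}

```text
clock: 16.9
eef_pos: [0.5026, 0.1886, 0.1005]
tcp_rot: [1.0, -0.021, -0.001, -0.001]
wrist_force: [0.3, 0.7, -2.3]
grip_width: 0.315
grasp_force: 39.8
```

Call:
{"api": "step_arm", "payload": {
  "series": [
    [1, 0, 0, 0.02, 0],
    [1, 0, 0, 0, 0]
  ]
}}

```text
clock: 17.1
eef_pos: [0.5026, 0.1886, 0.1003]
tcp_rot: [1.0, -0.02, -0.0, -0.001]
wrist_force: [-3.4, -0.6, 9.9]
grip_width: 0.312
grasp_force: 41.2
```

Call:
{"api": "step_arm", "payload": {
  "series": [
    [1, 0, 0, 0.02, 0],
    [1, 0, 0, 0, 0]
  ]
}}

```text
clock: 17.3
eef_pos: [0.5026, 0.1887, 0.1003]
tcp_rot: [1.0, -0.02, -0.0, -0.001]
wrist_force: [-8.4, -1.7, 23.4]
grip_width: 0.314
grasp_force: 42.5
```

Contact at 0.1003, as expected. I'll relieve the press, then open slowly and rise.

Call:
{"api": "step_arm", "payload": {
  "series": [
    [1, 0, 0, -0.03, 0],
    [1, 0, 0, 0, 0]
  ],
  "squeeze": 20
}}

```text
clock: 17.5
eef_pos: [0.5028, 0.1887, 0.1004]
tcp_rot: [1.0, -0.021, -0.0, -0.001]
wrist_force: [-1.5, 0.3, 6.0]
grip_width: 0.31
grasp_force: 40.7
```

Call:
{"api": "step_arm", "payload": {
  "series": [
    [0.65, 0, 0, 0, 0],
    [0.5, 0, 0, 0, 0],
    [0.3, 0, 0, 0, 0],
    [0, 0, 0, 0, 0],
    [0, 0, 0, 0, 0]
  ]
}}

```text
clock: 18.0
eef_pos: [0.5026, 0.1886, 0.0999]
tcp_rot: [1.0, -0.021, -0.001, -0.001]
wrist_force: [0.2, -0.0, -0.1]
grip_width: 0.974
grasp_force: 0.0
```

Call:
{"api": "step_arm", "payload": {
  "series": [
    [0, 0, 0, 0, 0],
    [0, 0, 0, -0.2, 0],
    [0, 0, 0, -0.4, 0],
    [0, 0, 0, -0.6, 0],
    [0, 0, 0, -0.6, 0]
  ]
}}

```text
clock: 18.5
eef_pos: [0.5024, 0.1884, 0.1915]
tcp_rot: [1.0, -0.021, -0.001, -0.001]
wrist_force: [0.1, -0.5, -0.0]
grip_width: 1.002
grasp_force: 0.0
```

Call:
{"api": "step_arm", "payload": {
  "series": [
    [0, 0, 0, -0.6, 0],
    [0, 0, 0, -0.6, 0],
    [0, 0, 0, -0.6, 0],
    [0, 0, 0, 0, 0],
    [0, 0, 0, 0, 0]
  ]
}}

```text
clock: 19.0
eef_pos: [0.503, 0.1884, 0.281]
tcp_rot: [1.0, -0.021, 0.0, -0.001]
wrist_force: [-1.0, -0.5, -0.3]
grip_width: 1.0
grasp_force: 0.0
```

```bash
python3 - <<'E'
from h import *
st()
a=cap('side');b=cap('wrist')
p,_=blob(b['image'],(150,60,360,260),'red');print(p,atz(b,p,.045))
cv2.imwrite('pics/p4.png',np.hstack([cv2.resize(a['image'][110:350,170:370],(400,480)),cv2.resize(b['image'],(400,480))]))
E
```

```text
19.0 [ 2.210e-01  3.260e-01 -1.640e-01  1.079e+00  2.000e-03 -2.879e+00] [0.50303904 0.1883555  0.28102504] tilt [0.0007 0.002 ]
+x world in tool [ 0.999 -0.041  0.001] +y world in tool [-0.041 -0.999  0.002]
[252.30769231 175.5990676 ] [0.50185455 0.18649539 0.045     ]
```

View pics/p4.png

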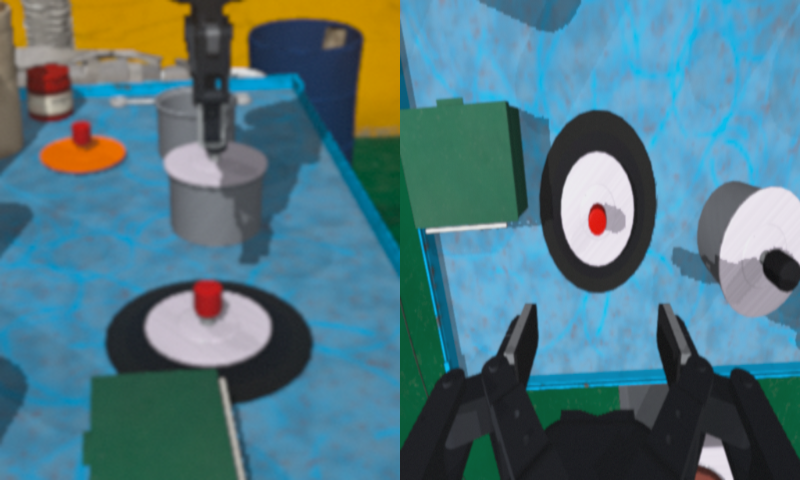

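The lid lies knob up and centred on the mat (wrist crop (597,210)). The black-knob pot is closed and the red pot stands open in its place. Handing in.

```bash
python3 -c "
from station import ctrl
print(ctrl.close_job())"
```

```text
the job is handed in; nothing more can be done
None
```

The red-knobbed lid is off its pot and lies knob up, centred on the black mat; both pots stand in place and the black-knobbed one is still closed. The lid tilted about 3° for a few seconds on the way, when joint 6 hit its range limit, and I levelled it before setting it down. I handed the job in just after 19 s.

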